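Find the tight spot of a vial carousel and block off the well there

TASK

The hand-turned vial carousel has been knocked out of round and binds at one spot of its turn. Turn it gently by its crank knob, feel where the drag at the brake is greatest, and leave it standing with that tightest spot at the brake shoe; then push the blanking plug fully home in the well nearest the brake, so that nobody loads a vial there. Do not force anything, and leave the loose vial, the bottle and the beaker where they stand.

Things in the scene. Friction and masses are not known exactly. Their poses are not given: they have to be found in the camera images.
- changer: round grey cast base of the carousel, 240 mm across, 16 mm thick, fixed to the bench (its place and yaw differ each time). Origin on the turning axis, on the bench top; +y points from the axis to the brake
- carousel: round bare-aluminium turntable, 196 mm across, on a steel drum. Origin on the axis, 20 mm above the bench; flat top 38 mm above the origin. 11 open wells, 17 mm bore, 20 mm deep, on a circle of 66 mm radius, every 30 degrees from its +x axis except at +x itself, where the crank knob stands. Two capped vials sit fast in the wells at +30 and -30 degrees, 25 mm proud
- turn (a joint): angle of the turntable on the base (rad), growing counter-clockwise from above: the crank knob is at this angle from the base's +x axis. Turns freely either way, many turns. Held by its own drag where it is left
- crank (a point): on the axis of the upright black crank knob, 66 mm from the turning axis, 105 mm above the bench. The knob is 21 mm thick, from 70 to 116 mm above the bench, and revolves on its spindle, so the hand need not turn with it. Pinch it with 15 to 30 N
- brake: low black brake bracket on the base beside the drum, top 50 mm above the bench; origin at its foot, 105 mm from the turning axis on the base's +y, 16 mm above the bench. Its sprung shoe presses on the drum and drags all round (about 3 N at the knob); over one spot, some 40 degrees wide, the drag swells to about 10 N, greatest in the middle.
- plug: grey plastic blanking plug, stands on its shank on the bench right of the carousel. Shank 14 mm across, 18 mm long; above it the head, 22 mm across, 26 mm tall. Origin at the centre of its foot, z up along it. Home: its head rests on the turntable's top; it drops in under light pressure (under 15 N)
- vial: loose brown capped vial, 15 mm across, 44 mm tall, near the plug; stays where it is. Origin at the centre of its underside
- bottle: white bottle with a screw cap, 38 mm across, 70 mm tall; stays where it is. Origin at the centre of its underside
- beaker: empty glass beaker, 69 mm across, 84 mm tall; stays where it is. Origin at the centre of its underside

How it is judged (in metres and radians):
On the way:
1. the carousel stands still with its tight spot at the brake shoe (contact force between brake and carousel above 12 N and velocity of joint turn between -0.15 and 0.15 rad/s), for 0.3 s.
At the end, for the whole second after the job is handed in: the carousel stands still with its tight spot at the brake shoe (shoe force above 12 N of some 15 at the very middle), and the plug stands upright in the well nearest the brake (within about 20 degrees of it), its head within 2 mm of the turntable's top (contact force between brake and carousel above 12 N and horizontal distance between plug and brake below 0.05 m and z of plug in the frame of carousel between 0.017 and 0.022 m and angle between plug's own z axis and vertical below 0.12 rad and linear speed of plug below 0.02 m/s and velocity of joint turn between -0.05 and 0.05 rad/s); the robot touches nothing.
It fails at once if the carousel or its knob is forced or crushed (contact force between the fingers and carousel above 80 N).
It fails at once if the plug is rammed into the carousel (contact force between plug and carousel above 30 N).
It fails at once if the loose vial, the bottle or the beaker is moved (distance of any of vial, bottle, beaker from where it was at the start of the episode above 0.03 m).
It also fails if it takes over 72 s, if anything falls off the work surface, if the arm or the gripper's body presses on something with over 40 N, if the wrist force passes 120 N, or if a joint passes its speed limit or range.

ROBOT

A 6-joint arm with a two-finger parallel gripper is mounted at the origin on a cart in front of the work surface, level with it; the furniture and walls round the work are solid. World frame = base frame: x ahead of the robot, y to its left, z up, the work surface at z = 0. Lengths are in mm, angles in rad, forces in N, time in s.
With the tool pointing down it reaches from about 325 to 775 mm from the base axis. Payload 5.5 kg.
Tool frame: the origin (TCP) lies at the very end of the fingers, on their centre line; the grasp point (between the pads) lies 19 mm behind it; z points along the fingers, y is the line along which they close (so a half turn about z gives the same grasp; the last joint's range is limited). The gripper opens to 85 mm and grips with 20 to 120 N. Pads are 22 mm wide; open, the fingers measure 114 mm over their backs; the gripper's body (76 mm by 85 mm) begins 54 mm behind the grasp point. The pads swing forward as they close: fully open they stand 13 mm farther back than shut.
Start: joints at [1.182, 0.091, 1.231, -0, 1.82, -0.057], TCP at [195.452, 567.287, 231.275] pointing down, gripper open.
Joint ranges: [-2.87, 2.87], [-0.86, 2.18], [0.17, 2.46], [-1.51, 4.65], [0.06, 2.69], [-2.65, 2.65]. Speed limits (rad/s): [2.57, 2.57, 3.01, 3.14, 3.14, 3.14].

INTERFACE

Orientations are given as a rotation vector (axis times angle).
In Python, from plant import bot gives the robot as it stands. The module is installed in compiled form; this text tells all that it offers.
- The arm moves only by the tool move_arm, never from a script. Its argument "targets" is a list of rows, each a list of 7 numbers: the shift along the tool's x, y, z in m, then the turn, a rotation vector about the tool's x, y, z in degrees, then the finger opening in m, from 0 to 0.0854. In form: [[x, y, z, ax, ay, az, fingers], ...]. A call has 1 to 20 rows; each row is the pose to reach, as a shift and turn from the pose commanded when the call began, along the tool's axes at that moment; what a row does not reach only later rows make up. A row lasts 1/10 s, in which the tool goes at most 50 mm and 8.59 degrees, less where a joint would pass 70% of its speed; a pose out of reach is approached as far as the arm can. A call with a gripper value outside its range is refused whole. The fingers move at their own pace and stop on an object; "newtons" is the grip in N (left out, the last holds). Time passes only in rows, so rows that repeat a pose let the fingers close. It gives the time, the measured TCP pose, the force, the opening and the grip force at its end, in the units of the state.
- bot.state(): the state, without advancing time (a new reading comes with each control period).
- bot.read_camera(name): name is "side" or "top" or "wrist"; returns (picture, depth): 480x640x3 uint8, red, green, blue; 480x640 float32, mm along the optical axis (not along the pixel's ray), 0 where there is no reading.
- bot.calibration(name): a dict with "fovy" (degrees; the focal length in pixels is half the picture's height over the tangent of half this angle, whatever the lens; pixels are square), "cx", "cy" (the principal point, pixels), "rvec" (rotation vector, rad) and "tvec" (3), from world to camera coordinates, as OpenCV has them. Camera axes: x right, y down, z forward; pixel columns grow to the right and rows downward; lengths in mm; the calibration is good to about 2 mm. A picture is of the moment at which its call begins: read the wrist's pose just before it. calibration takes no time and is no camera call; for the wrist camera it gives the pose at the moment of the call.
- bot.finish_job(): hands the job in; it is judged then, once.
The state is a dict: "time_s": time; "joints": joint angles; "joint_vel": joint speeds; "joint_efforts": joint torques, N m; "ee_pos": TCP position; "orientation": TCP orientation; "wrist_force": force on the tool from outside, world axes, zero at the start; "torque": the same for the moment, N m; "width": opening from 0.0 (shut) to 1.0 (fully open); "gripper_force": force on a finger pad.
Only numpy, scipy, OpenCV 4.12 (cv2) and the standard library are available. Lean on these libraries where they do the work, as an engineer would, in place of code of your own. Each camera call takes 0.05 s, during which the arm holds its last target. There are 200 camera calls.

## Working session

There is one attempt and no reset: what is moved stays moved. The work goes in short steps, Python scripts to look and compute and a tool call to move; the robot and the scene stay as the last step left them, time stands still between calls to the robot, and variables do not carry over. Pictures are saved under pics/ and viewed, at most 10 in all, crops included, and the job is handed in when it is done.

Besides the shell and the picture viewer there is one more tool, called after ">>>" by a JSON object that holds its "fn" and its "kwargs". move_arm: Moves the arm, as the interface text tells. Its arguments: {"type":"object","properties":{"targets":{"type":"array","items":{"type":"array","items":{"type":"number"}}},"newtons":{"type":"number"}},"required":["targets"]}

```bash
mkdir -p pics; cat > h.py <<'E'
import numpy as np, cv2
from plant import bot
def cal(n):
    c=bot.calibration(n); f=240/np.tan(np.radians(c["fovy"])/2)
    R=cv2.Rodrigues(np.array(c["rvec"],float))[0]; return f,c["cx"],c["cy"],R,np.array(c["tvec"],float)
def ray(C,u,v,z):
    f,cx,cy,R,t=C; d=R.T@np.array([(u-cx)/f,(v-cy)/f,1]); o=-R.T@t
    return o+d*(z-o[2])/d[2]
def cloud(C,D):
    f,cx,cy,R,t=C; v,u=np.mgrid[:480,:640]
    P=np.stack([(u-cx)/f*D,(v-cy)/f*D,D],-1)
    return (P-t)@R
E
python3 - <<'E'
from h import *
s=bot.state();print({k:np.round(v,3) for k,v in s.items()})
for n in("top","side"):
    p,d=bot.read_camera(n);cv2.imwrite(f"pics/{n}0.png",p[...,::-1]);np.savez(f"{n}0.npz",p=p,d=d)
    C=cal(n);print(n,C[0],-C[3].T@C[4])
E
```

```text
{'time_s': np.float64(0.0), 'joints': array([ 1.182,  0.092,  1.232, -0.   ,  1.82 , -0.057]), 'joint_vel': array([ 0.001, -0.001, -0.001, -0.   ,  0.   , -0.   ]), 'joint_efforts': array([ 1.0000e-03, -4.5873e+01, -4.1802e+01,  0.0000e+00,  1.2000e-02,
       -0.0000e+00]), 'ee_pos': array([195.337, 567.013, 230.135]), 'orientation': array([-5.190e-01, -3.098e+00,  3.000e-03]), 'wrist_force': array([-0.002, -0.798, -0.715]), 'torque': array([-0.038,  0.013,  0.058]), 'gripper_force': np.float64(0.0), 'width': np.float64(1.0)}
top 591.4636854496046 [ 403.00401782   53.44006507 1346.42806998]
side 504.940327582817 [ 524.33708648 -758.27171677  537.97854235]
```

View pics/top0.png

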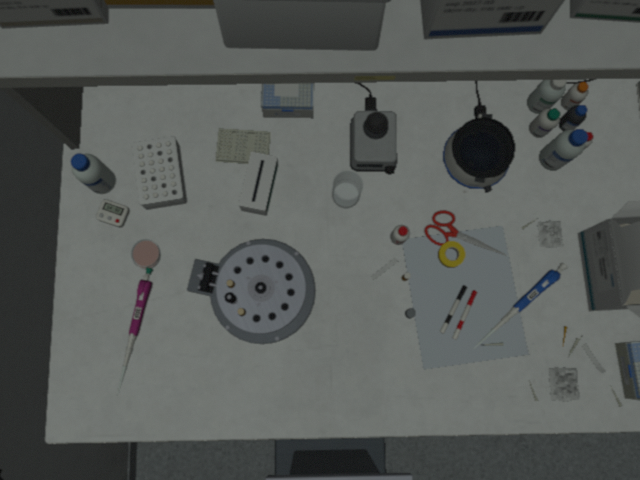

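View pics/side0.png

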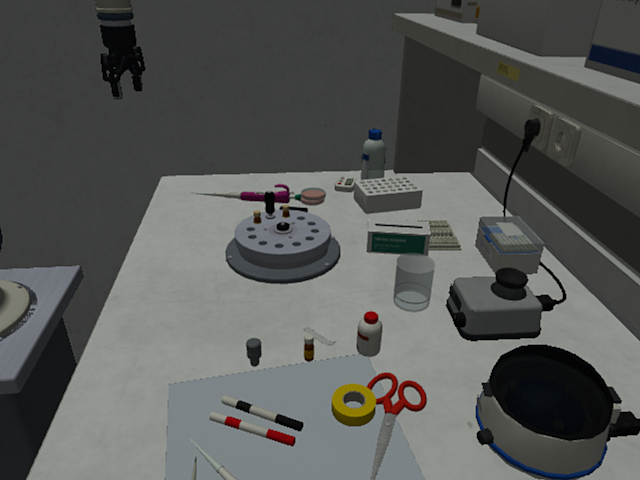

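The top view shows the carousel axis near (261,288), the knob and the vial caps on its left side, the black brake bracket near (207,277), and plug/vial at about (409,313) and (404,278). The side view shows the plug at (254,350) and the vial at (309,347).

```bash
python3 - <<'E'
from h import *
z=np.load("top0.npz");C=cal("top");p,d=z["p"],z["d"]
f,cx,cy,R,t=C
def proj(P): q=R@np.array(P,float)+t; return np.round([f*q[0]/q[2]+cx,f*q[1]/q[2]+cy],1)
print("tcp px",proj([195,567,230]), proj([0,0,0]), R.round(2).tolist())
W=cloud(C,d)
# turntable top: depth pixels near z=58
m=(abs(W[...,2]-58)<5)&(d>0)
n,l,st,ce=cv2.connectedComponentsWithStats(m.astype(np.uint8))
i=1+np.argmax(st[1:,4]);print(st[i],ce[i])
P=W[l==i];print("z med",np.median(P[:,2]))
c=max(cv2.findContours((l==i).astype(np.uint8),0,2)[0],key=cv2.contourArea)
(u,v),r=cv2.minEnclosingCircle(c);print(u,v,r,ray(C,u,v,58),"el",cv2.fitEllipse(c))
for (u,v) in [(261,288),(231,285),(230,297),(241,313),(207,277),(203,277),(409,313),(404,278),(400,234),(347,189)]:
    print(u,v,W[v,u].round(0),ray(C,u,v,58).round(0))
im=cv2.resize(p[230:350,180:330],None,fx=5,fy=5,interpolation=cv2.INTER_CUBIC)
im2=cv2.resize(p[220:330,380:430],None,fx=5,fy=5,interpolation=cv2.INTER_CUBIC)
im=np.clip(im*1.8,0,255).astype(np.uint8)
cv2.imwrite("pics/c.png",im[...,::-1])
E
```

```text
tcp px [ 26.1 481.1] [340.5 550.3] [[-0.02, -1.0, 0.01], [-0.98, 0.02, -0.18], [0.18, -0.01, -0.98]]
[ 217  244   89   90 4748] [261.41175232 288.46440607]
z med 58.32377616623525
260.9254150390625 288.3857116699219 45.03279113769531 [552.57763314 161.94173745  58.        ] el ((260.93719482421875, 288.472412109375), (87.72096252441406, 89.14599609375), 46.449913024902344)
261 288 [552. 160.  74.] [553. 162.  58.]
231 285 [558. 224.  84.] [561. 227.  58.]
230 297 [529. 221. 121.] [535. 229.  58.]
241 313 [498. 203.  79.] [500. 205.  58.]
207 277 [581. 282.  49.] [580. 280.  58.]
203 277 [581. 291.  48.] [580. 289.  58.]
409 313 [ 494. -162.   41.] [ 493. -159.   58.]
404 278 [ 574. -157.   26.] [ 570. -152.   58.]
400 234 [ 666. -146.   68.] [ 668. -148.   58.]
347 189 [789. -36.   6.] [774. -33.  58.]
```

View pics/c.png

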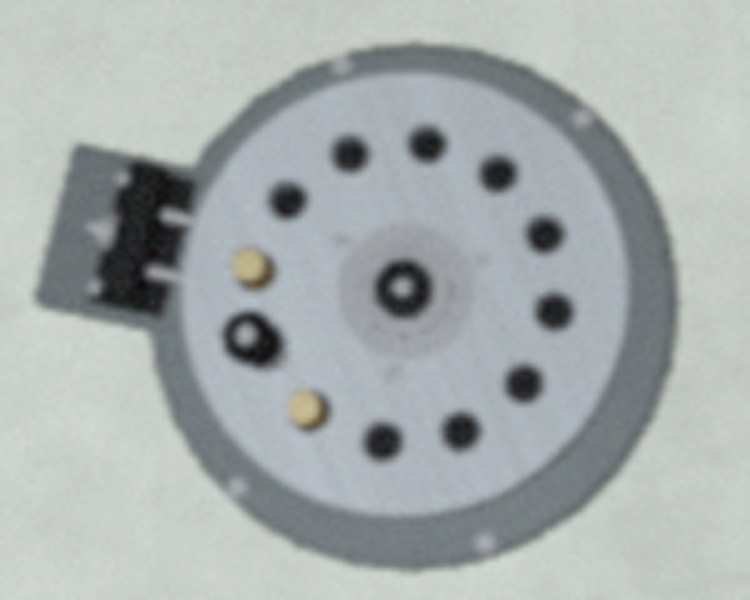

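Axis is at about (552.5, 162), the brake direction at about 78° in world, and the knob at (529.5, 224). Next I move above the knob and turn the tool square to the world.

>>> {"fn": "move_arm", "kwargs": {"targets": [[-0.4277,-0.2159,0.05,0,0,-19,0.06],[-0.4277,-0.2159,0.05,0,0,-19,0.06],[-0.4277,-0.2159,0.05,0,0,-19,0.06],[-0.4277,-0.2159,0.05,0,0,-19,0.06],[-0.4277,-0.2159,0.05,0,0,-19,0.06],[-0.4277,-0.2159,0.05,0,0,-19,0.06],[-0.4277,-0.2159,0.05,0,0,-19,0.06],[-0.4277,-0.2159,0.05,0,0,-19,0.06],[-0.4277,-0.2159,0.05,0,0,-19,0.06],[-0.4277,-0.2159,0.05,0,0,-19,0.06],[-0.4277,-0.2159,0.05,0,0,-19,0.06],[-0.4277,-0.2159,0.05,0,0,-19,0.06]], "newtons": 25}}

```text
time_s: 1.3
ee_pos: [529.5, 223.2, 180.4]
orientation: [-0.003, -3.14, 0.0]
wrist_force: [0.1, 1.0, -0.7]
width: 0.702
gripper_force: 0.0
```

```bash
python3 - <<'E'
from h import *
C=cal("wrist");p,d=bot.read_camera("wrist");s=bot.state();print(s["ee_pos"].round(1),s["orientation"].round(3),s["joints"].round(2),s["time_s"],s["wrist_force"])
W=cloud(C,d)
m=((abs(W[...,2]-116)<5)&(d>0)&(np.hypot(W[...,0]-552,W[...,1]-162)<95)).astype(np.uint8)
n,l,st,ce=cv2.connectedComponentsWithStats(m)
for i in range(1,n):
    if st[i,4]>50: print(st[i],ce[i],np.mean(W[l==i],0),ray(C,*ce[i],116))
cv2.imwrite("pics/w1.png",np.clip(p*1.6,0,255).astype(np.uint8)[...,::-1])
E
```

```text
[529.1 224.1 180.9] [-1.00e-03 -3.14e+00 -0.00e+00] [ 0.34  0.02  1.39  0.    1.73 -1.23] 1.35 [ 0.13496122  0.16006701 -0.35224192]
[308 248  32  30 732] [323.59289617 262.86065574] [529.5612456  224.46024206 113.83525395] [528.69027685 224.44641746 116.        ]
```

View pics/w1.png

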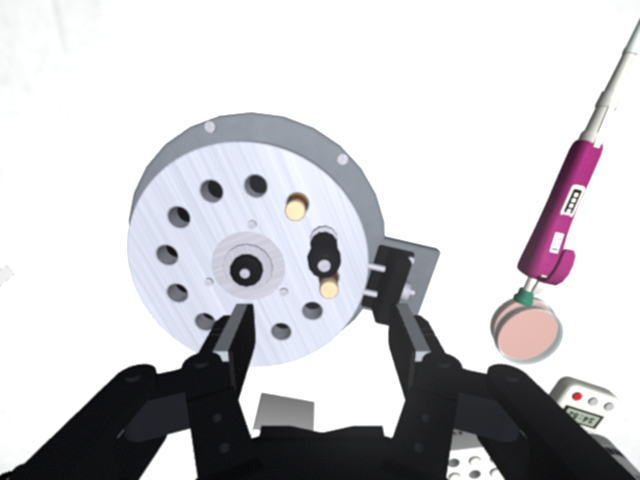

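The wrist view shows the knob at (323,263), centred below the tool, with the vial caps beside it at (297,207) and (329,287). Descend and pinch.

>>> {"fn": "move_arm", "kwargs": {"targets": [[0,0.0005,0.045,0,0,0,0.06],[0,0.0005,0.092,0,0,0,0.06],[0,0.0005,0.092,0,0,0,0.06],[0,0.0005,0.092,0,0,0,0.02],[0,0.0005,0.092,0,0,0,0.005],[0,0.0005,0.092,0,0,0,0.005],[0,0.0005,0.092,0,0,0,0.005],[0,0.0005,0.092,0,0,0,0.005]], "newtons": 25}}

```text
time_s: 2.15
ee_pos: [531.2, 224.7, 93.5]
orientation: [0.001, 3.136, 0.002]
wrist_force: [-1.4, -1.3, 8.3]
width: 0.244
gripper_force: 24.6
```

```bash
cat > seg.py <<'E'
import sys,numpy as np
# seg.py a0 step nrows nseg : rows (tool x,y mm) from commanded angle a0 (world deg)
a0,st,nr,ns=[float(x) for x in sys.argv[1:]]
p=lambda a:66.3*np.array([np.cos(np.radians(a)),np.sin(np.radians(a))])
for k in range(int(ns)):
    b=a0+k*st*nr; print(b,"->",b+st*nr,[[round(-d[0]/1000,4),round(d[1]/1000,4)] for d in [p(b+st*(i+1))-p(b) for i in range(int(nr))]])
E
python3 seg.py 110 5 4 9
```

```text
110.0 -> 130.0 [[np.float64(0.0053), np.float64(-0.0022)], [np.float64(0.0105), np.float64(-0.0049)], [np.float64(0.0154), np.float64(-0.008)], [np.float64(0.0199), np.float64(-0.0115)]]
130.0 -> 150.0 [[np.float64(0.0043), np.float64(-0.0039)], [np.float64(0.0082), np.float64(-0.0082)], [np.float64(0.0117), np.float64(-0.0128)], [np.float64(0.0148), np.float64(-0.0176)]]
150.0 -> 170.0 [[np.float64(0.0027), np.float64(-0.0051)], [np.float64(0.0049), np.float64(-0.0105)], [np.float64(0.0066), np.float64(-0.016)], [np.float64(0.0079), np.float64(-0.0216)]]
170.0 -> 190.0 [[np.float64(0.0008), np.float64(-0.0057)], [np.float64(0.001), np.float64(-0.0115)], [np.float64(0.0008), np.float64(-0.0173)], [np.float64(-0.0), np.float64(-0.023)]]
190.0 -> 210.0 [[np.float64(-0.0013), np.float64(-0.0056)], [np.float64(-0.003), np.float64(-0.0112)], [np.float64(-0.0052), np.float64(-0.0165)], [np.float64(-0.0079), np.float64(-0.0216)]]
210.0 -> 230.0 [[np.float64(-0.0031), np.float64(-0.0049)], [np.float64(-0.0066), np.float64(-0.0095)], [np.float64(-0.0105), np.float64(-0.0137)], [np.float64(-0.0148), np.float64(-0.0176)]]
230.0 -> 250.0 [[np.float64(-0.0046), np.float64(-0.0035)], [np.float64(-0.0095), np.float64(-0.0066)], [np.float64(-0.0146), np.float64(-0.0093)], [np.float64(-0.0199), np.float64(-0.0115)]]
250.0 -> 270.0 [[np.float64(-0.0055), np.float64(-0.0017)], [np.float64(-0.0112), np.float64(-0.003)], [np.float64(-0.0169), np.float64(-0.0037)], [np.float64(-0.0227), np.float64(-0.004)]]
270.0 -> 290.0 [[np.float64(-0.0058), np.float64(0.0003)], [np.float64(-0.0115), np.float64(0.001)], [np.float64(-0.0172), np.float64(0.0023)], [np.float64(-0.0227), np.float64(0.004)]]
```

>>> {"fn": "move_arm", "kwargs": {"targets": [[0.0053,-0.0022,-0.002,0,0,0,0.005],[0.0105,-0.0049,-0.002,0,0,0,0.005],[0.0154,-0.008,-0.002,0,0,0,0.005],[0.0199,-0.0115,-0.002,0,0,0,0.005]]}}

```text
time_s: 2.55
ee_pos: [511.1, 212.7, 93.6]
orientation: [0.001, 3.136, 0.001]
wrist_force: [6.9, -1.3, 3.2]
width: 0.246
gripper_force: 25.6
```

>>> {"fn": "move_arm", "kwargs": {"targets": [[0.0043,-0.0039,0,0,0,0,0.005],[0.0082,-0.0082,0,0,0,0,0.005],[0.0117,-0.0128,0,0,0,0,0.005],[0.0148,-0.0176,0,0,0,0,0.005]]}}

```text
time_s: 2.95
ee_pos: [496.9, 195.1, 93.6]
orientation: [0.001, 3.134, 0.002]
wrist_force: [10.2, -0.3, 1.0]
width: 0.252
gripper_force: 25.5
```

>>> {"fn": "move_arm", "kwargs": {"targets": [[0.0027,-0.0051,0,0,0,0,0.005],[0.0049,-0.0105,0,0,0,0,0.005],[0.0066,-0.016,0,0,0,0,0.005],[0.0079,-0.0216,0,0,0,0,0.005]]}}

```text
time_s: 3.35
ee_pos: [489.6, 174.0, 93.6]
orientation: [0.001, 3.133, 0.004]
wrist_force: [12.0, 2.4, 0.5]
width: 0.244
gripper_force: 25.4
```

```bash
python3 - <<'E'
import numpy as np
from scipy.optimize import least_squares as L
P=np.array([[531.2,224.7],[511.1,212.7],[496.9,195.1],[489.6,174.0]])
for r in (66,):
    s=L(lambda c:np.hypot(*(P-c).T)-r,[552,162]);print(s.x,s.fun); print(np.degrees(np.arctan2(*(P-s.x).T[::-1])))
E
sed -i 's/round(-d\[0\]\/1000,4),round(d\[1\]\/1000,4)/float(round(-d[0]\/1000,4)),float(round(d[1]\/1000,4))/' seg.py; python3 seg.py 170 5 4 8
```

```text
[554.63976293 163.04839837] [-0.042874    0.03781114  0.03927158 -0.04464889]
[110.81666067 131.24770187 150.96514853 170.44201403]
170.0 -> 190.0 [[0.0008, -0.0057], [0.001, -0.0115], [0.0008, -0.0173], [-0.0, -0.023]]
190.0 -> 210.0 [[-0.0013, -0.0056], [-0.003, -0.0112], [-0.0052, -0.0165], [-0.0079, -0.0216]]
210.0 -> 230.0 [[-0.0031, -0.0049], [-0.0066, -0.0095], [-0.0105, -0.0137], [-0.0148, -0.0176]]
230.0 -> 250.0 [[-0.0046, -0.0035], [-0.0095, -0.0066], [-0.0146, -0.0093], [-0.0199, -0.0115]]
250.0 -> 270.0 [[-0.0055, -0.0017], [-0.0112, -0.003], [-0.0169, -0.0037], [-0.0227, -0.004]]
270.0 -> 290.0 [[-0.0058, 0.0003], [-0.0115, 0.001], [-0.0172, 0.0023], [-0.0227, 0.004]]
290.0 -> 310.0 [[-0.0053, 0.0022], [-0.0105, 0.0049], [-0.0154, 0.008], [-0.0199, 0.0115]]
310.0 -> 330.0 [[-0.0043, 0.0039], [-0.0082, 0.0082], [-0.0117, 0.0128], [-0.0148, 0.0176]]
```

The circle fit puts the true axis at (554.6, 163.0). I shift the path by that amount and carry on.

>>> {"fn": "move_arm", "kwargs": {"targets": [[-0.0016,-0.0047,0,0,0,0,0.005],[-0.0014,-0.0105,0,0,0,0,0.005],[-0.0016,-0.0163,0,0,0,0,0.005],[-0.0024,-0.022,0,0,0,0,0.005]]}}

```text
time_s: 3.75
ee_pos: [489.8, 152.8, 93.5]
orientation: [-0.001, 3.138, 0.005]
wrist_force: [1.6, 4.7, 5.5]
width: 0.243
gripper_force: 25.9
```

>>> {"fn": "move_arm", "kwargs": {"targets": [[-0.0013,-0.0056,0,0,0,0,0.005],[-0.003,-0.0112,0,0,0,0,0.005],[-0.0052,-0.0165,0,0,0,0,0.005],[-0.0079,-0.0216,0,0,0,0,0.005]]}}

```text
time_s: 4.15
ee_pos: [496.3, 133.1, 93.4]
orientation: [0.003, -3.141, -0.011]
wrist_force: [-4.7, 11.6, 9.5]
width: 0.245
gripper_force: 26.3
```

>>> {"fn": "move_arm", "kwargs": {"targets": [[-0.0031,-0.0049,0,0,0,0,0.005],[-0.0066,-0.0095,0,0,0,0,0.005],[-0.0105,-0.0137,0,0,0,0,0.005],[-0.0148,-0.0176,0,0,0,0,0.005]]}}

```text
time_s: 4.55
ee_pos: [510.2, 114.7, 93.4]
orientation: [0.003, -3.139, -0.007]
wrist_force: [-7.8, 6.3, 10.7]
width: 0.247
gripper_force: 26.2
```

>>> {"fn": "move_arm", "kwargs": {"targets": [[-0.0046,-0.0035,0,0,0,0,0.005],[-0.0095,-0.0066,0,0,0,0,0.005],[-0.0146,-0.0093,0,0,0,0,0.005],[-0.0199,-0.0115,0,0,0,0,0.005]]}}

```text
time_s: 4.95
ee_pos: [531.5, 101.5, 93.5]
orientation: [-0.001, 3.141, 0.002]
wrist_force: [-2.9, 2.2, 8.5]
width: 0.246
gripper_force: 26.0
```

```bash
python3 seg.py 250 -5 3 1;python3 seg.py 235 -2.5 2 7
```

```text
250.0 -> 235.0 [[0.0053, 0.0022], [0.0105, 0.0049], [0.0154, 0.008]]
235.0 -> 230.0 [[0.0023, 0.0017], [0.0046, 0.0035]]
230.0 -> 225.0 [[0.0022, 0.0019], [0.0043, 0.0039]]
225.0 -> 220.0 [[0.002, 0.0021], [0.0039, 0.0043]]
220.0 -> 215.0 [[0.0018, 0.0023], [0.0035, 0.0046]]
215.0 -> 210.0 [[0.0016, 0.0024], [0.0031, 0.0049]]
210.0 -> 205.0 [[0.0014, 0.0025], [0.0027, 0.0051]]
205.0 -> 200.0 [[0.0012, 0.0026], [0.0022, 0.0053]]
```

>>> {"fn": "move_arm", "kwargs": {"targets": [[0.0053,0.0022,-0.002,0,0,0,0.005],[0.0105,0.0049,-0.002,0,0,0,0.005],[0.0154,0.008,-0.002,0,0,0,0.005]]}}

```text
time_s: 5.25
ee_pos: [516.8, 109.1, 93.6]
orientation: [0.001, 3.139, 0.001]
wrist_force: [8.0, 0.7, -2.8]
width: 0.246
gripper_force: 25.5
```

>>> {"fn": "move_arm", "kwargs": {"targets": [[0.0023,0.0017,0,0,0,0,0.005],[0.0046,0.0035,0,0,0,0,0.005]]}}

```text
time_s: 5.45
ee_pos: [513.0, 112.0, 93.7]
orientation: [0.001, 3.137, -0.001]
wrist_force: [10.6, -1.9, -3.5]
width: 0.246
gripper_force: 25.4
```

>>> {"fn": "move_arm", "kwargs": {"targets": [[0.0022,0.0019,0,0,0,0,0.005],[0.0043,0.0039,0,0,0,0,0.005]]}}

```text
time_s: 5.65
ee_pos: [509.3, 115.3, 93.7]
orientation: [0.002, 3.136, -0.003]
wrist_force: [11.8, -4.6, -4.4]
width: 0.246
gripper_force: 25.4
```

>>> {"fn": "move_arm", "kwargs": {"targets": [[0.002,0.0021,0,0,0,0,0.005],[0.0039,0.0043,0,0,0,0,0.005]]}}

```text
time_s: 5.85
ee_pos: [505.7, 118.9, 93.7]
orientation: [0.003, 3.135, -0.005]
wrist_force: [13.9, -6.2, -5.1]
width: 0.242
gripper_force: 25.4
```

>>> {"fn": "move_arm", "kwargs": {"targets": [[0.0018,0.0023,0,0,0,0,0.005],[0.0035,0.0046,0,0,0,0,0.005]]}}

```text
time_s: 6.05
ee_pos: [502.3, 123.1, 93.7]
orientation: [0.003, 3.135, -0.006]
wrist_force: [12.9, -7.6, -5.4]
width: 0.246
gripper_force: 25.5
```

>>> {"fn": "move_arm", "kwargs": {"targets": [[0.0016,0.0024,0,0,0,0,0.005],[0.0031,0.0049,0,0,0,0,0.005]]}}

```text
time_s: 6.25
ee_pos: [499.0, 127.8, 93.7]
orientation: [0.003, 3.136, -0.007]
wrist_force: [11.3, -8.3, -3.4]
width: 0.248
gripper_force: 25.5
```

>>> {"fn": "move_arm", "kwargs": {"targets": [[0.0014,0.0025,0,0,0,0,0.005],[0.0027,0.0051,0,0,0,0,0.005]]}}

```text
time_s: 6.45
ee_pos: [496.0, 133.0, 93.6]
orientation: [0.003, 3.137, -0.006]
wrist_force: [10.2, -7.9, -3.5]
width: 0.242
gripper_force: 25.6
```

>>> {"fn": "move_arm", "kwargs": {"targets": [[0.0012,0.0026,0,0,0,0,0.005],[0.0022,0.0053,0,0,0,0,0.005]]}}

```text
time_s: 6.65
ee_pos: [493.5, 138.7, 93.6]
orientation: [0.003, 3.138, -0.005]
wrist_force: [7.6, -5.4, -2.5]
width: 0.243
gripper_force: 25.6
```

Clockwise drag is symmetric about a knob angle of 217°, and the counter-clockwise readings suggest about 215–216°. I settle it at about 216.5°.

>>> {"fn": "move_arm", "kwargs": {"targets": [[-0.0032,-0.0074,0,0,0,0,0.005],[-0.0067,-0.0134,0,0,0,0,0.005],[-0.0108,-0.019,0,0,0,0,0.005],[-0.0108,-0.019,0,0,0,0,0.005],[-0.009,-0.0168,0,0,0,0,0.005],[-0.009,-0.0168,0,0,0,0,0.005],[-0.009,-0.0168,0,0,0,0,0.005]]}}

```text
time_s: 7.35
ee_pos: [501.4, 124.2, 93.6]
orientation: [-0.0, 3.14, 0.001]
wrist_force: [4.6, 2.4, -2.6]
width: 0.243
gripper_force: 25.7
```

>>> {"fn": "move_arm", "kwargs": {"targets": [[0,0,0,0,0,0,0.03],[0,0,0,0,0,0,0.045],[0,0,0,0,0,0,0.045],[0,0,-0.04,0,0,0,0.05],[0,0,-0.08,0,0,0,0.05],[0.0073,-0.2856,-0.08,0,0,0,0.05],[0.0073,-0.2856,-0.08,0,0,0,0.05],[0.0073,-0.2856,-0.08,0,0,0,0.05],[0.0073,-0.2856,-0.08,0,0,0,0.05],[0.0073,-0.2856,-0.08,0,0,0,0.05],[0.0073,-0.2856,-0.08,0,0,0,0.05],[0.0073,-0.2856,-0.04,0,0,0,0.05],[0.0073,-0.2856,-0.04,0,0,0,0.05],[0.0073,-0.2856,-0.04,0,0,0,0.05]]}}

```text
time_s: 8.75
ee_pos: [493.0, -161.3, 132.7]
orientation: [-0.0, -3.139, -0.002]
wrist_force: [0.6, 0.4, 0.2]
width: 0.585
gripper_force: 0.0
```

```bash
python3 - <<'E'
from h import *
C=cal("wrist");p,d=bot.read_camera("wrist");s=bot.state();print(s["ee_pos"].round(1),s["time_s"],s["wrist_force"])
W=cloud(C,d)
m=((abs(W[...,2]-43)<6)&(d>0)&(np.hypot(W[...,0]-494,W[...,1]+162)<110)).astype(np.uint8)
n,l,st,ce=cv2.connectedComponentsWithStats(m)
for i in range(1,n):
    if st[i,4]>50: print(st[i],ce[i],np.mean(W[l==i],0),ray(C,*ce[i],44))
cv2.imwrite("pics/w2.png",np.clip(p*1.3,0,255).astype(np.uint8)[...,::-1])
# carousel from top camera
q,e=bot.read_camera("top");C=cal("top")
cv2.imwrite("pics/c2.png",cv2.resize(np.clip(q[230:350,180:330]*1.8,0,255).astype(np.uint8),None,fx=5,fy=5,interpolation=2)[...,::-1])
np.savez("top2.npz",p=q,d=e)
E
```

```text
[ 493.9 -161.3  134.2] 8.8 [0.4175122  0.21908958 0.41397291]
[301 238  30  30 713] [315.39130435 252.85974755] [ 494.84338051 -165.58495628   42.05675069] [ 494.12103425 -165.55345829   44.        ]
[313 343  18  19 283] [321.45229682 352.32508834] [ 577.44086436 -161.32491066   41.42776844] [ 575.60504159 -161.33002004   44.        ]
```

View pics/w2.png

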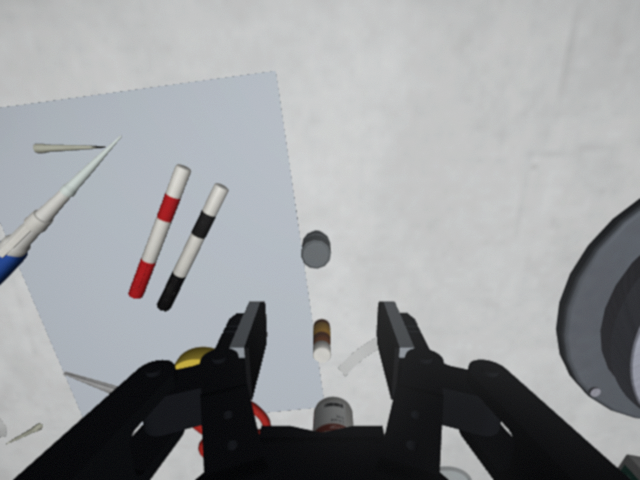

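View pics/c2.png

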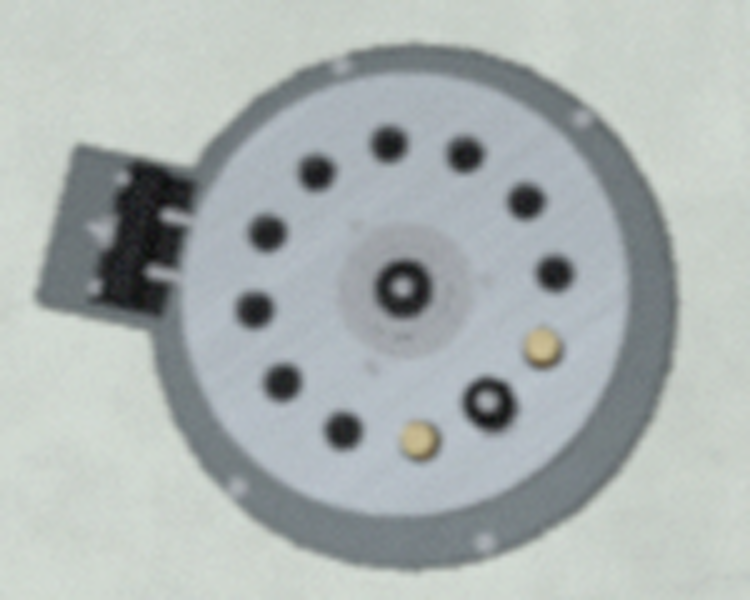

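The wrist view shows the plug head at (315,250), with the loose vial behind it at (322,340). In the top crop the open well nearest the brake is at (267,233), about 11° off. Now I grasp the plug.

>>> {"fn": "move_arm", "kwargs": {"targets": [[-0.0015,-0.0037,0.04,0,0,0,0.05],[-0.0015,-0.0037,0.08,0,0,0,0.05],[-0.0015,-0.0037,0.108,0,0,0,0.05],[-0.0015,-0.0037,0.108,0,0,0,0.05],[-0.0015,-0.0037,0.108,0,0,0,0.03],[-0.0015,-0.0037,0.108,0,0,0,0.01],[-0.0015,-0.0037,0.108,0,0,0,0.01],[-0.0015,-0.0037,0.108,0,0,0,0.01],[-0.0015,-0.0037,0.108,0,0,0,0.01]], "newtons": 25}}

```text
time_s: 9.75
ee_pos: [497.3, -166.0, 28.7]
orientation: [0.0, 3.136, -0.002]
wrist_force: [0.5, 0.9, 6.9]
width: 0.24
gripper_force: 24.8
```

>>> {"fn": "move_arm", "kwargs": {"targets": [[0,0,-0.04,0,0,0,0.01],[0,0,-0.08,0,0,0,0.01],[0,0,-0.125,0,0,0,0.01],[-0.1105,0.389,-0.125,0,0,0,0.01],[-0.1105,0.389,-0.125,0,0,0,0.01],[-0.1105,0.389,-0.125,0,0,0,0.01],[-0.1105,0.389,-0.125,0,0,0,0.01],[-0.1105,0.389,-0.125,0,0,0,0.01],[-0.1105,0.389,-0.125,0,0,0,0.01],[-0.1105,0.389,-0.125,0,0,0,0.01],[-0.1105,0.389,-0.125,0,0,0,0.01],[-0.1105,0.389,-0.125,0,0,0,0.01],[-0.1105,0.389,-0.125,0,0,0,0.01],[-0.1105,0.389,-0.125,0,0,0,0.01]]}}

```text
time_s: 11.15
ee_pos: [606.1, 222.5, 151.0]
orientation: [0.001, 3.141, -0.001]
wrist_force: [1.1, -0.5, 0.0]
width: 0.238
gripper_force: 24.9
```

```bash
python3 - <<'E'
from h import *
C=cal("wrist");p,d=bot.read_camera("wrist");s=bot.state();print(s["ee_pos"].round(1),s["time_s"],s["wrist_force"],s["width"])
W=cloud(C,d)
z58=np.median(W[...,2][(abs(W[...,2]-58)<5)&(d>0)]);print("top z",z58)
g=p.max(2)
n,l,st,ce=cv2.connectedComponentsWithStats((g<95).astype(np.uint8))
for i in range(1,n):
    if 80<st[i,4]<3000: 
        c=ray(C,*ce[i],58);print(st[i],ce[i].round(1),c.round(1),np.round([np.hypot(c[0]-554.6,c[1]-163),np.degrees(np.arctan2(c[1]-163,c[0]-554.6))],1))
cv2.imwrite("pics/w3.png",p[...,::-1])
E
```

```text
[606.1 222.1 151.1] 11.2 [ 0.42577795 -0.85277924 -0.71499627] 0.24022742421281587
top z 56.57460915270305
[199  51  27  31 409] [215.9  68.4] [490.7 158.7  58. ] [  64.1 -176.2]
[  90   52   79   53 2759] [129.5  79.4] [496.7 105.6  58. ] [  81.6 -135.2]
[255  61  28  30 636] [268.6  75.4] [494.5 190.4  58. ] [ 66.  155.5]
[615  88  22  31 181] [625.8 102.3] [509.9 411.4  58. ] [252.4 100.2]
[300  99  26  28 576] [312.2 112.7] [515.8 216.6  58. ] [ 66.2 125.9]
[122 120  27  27 480] [136.  133.8] [528.3 104.2  58. ] [  64.5 -114.1]
[319 152  25  25 497] [331.  163.8] [547.1 228.7  58. ] [66.1 96.6]
[ 209  157   41   41 1194] [229.3 176.6] [555.3 161.4  58. ] [  1.8 -66.7]
[124 174  25  24 473] [136.3 185.3] [561.   98.8  58. ] [ 64.5 -84.3]
[312 203  23  23 425] [323.1 213.6] [580.5 223.5  58. ] [65.8 66.9]
[150 220  24  22 413] [161.5 230.6] [592.4 111.   58. ] [ 64.3 -54. ]
[282 240  23  21 383] [293.1 249.9] [606.8 202.3  58. ] [65.3 37. ]
[192 249  23  21 378] [202.7 259.1] [613.7 137.4  58. ] [ 64.5 -23.4]
[239 256  23  21 368] [249.7 265.9] [619.  170.7  58. ] [64.8  6.8]
[575 331  40  47 602] [591.8 351.3] [691.5 434.9  58. ] [304.4  63.3]
[595 363  45  28 211] [615.  374.5] [713.5 459.1  58. ] [336.   61.8]
[ 592  400   48   80 2697] [620.5 434.3] [775.6 480.4  58. ] [386.8  55.1]
```

View pics/w3.png

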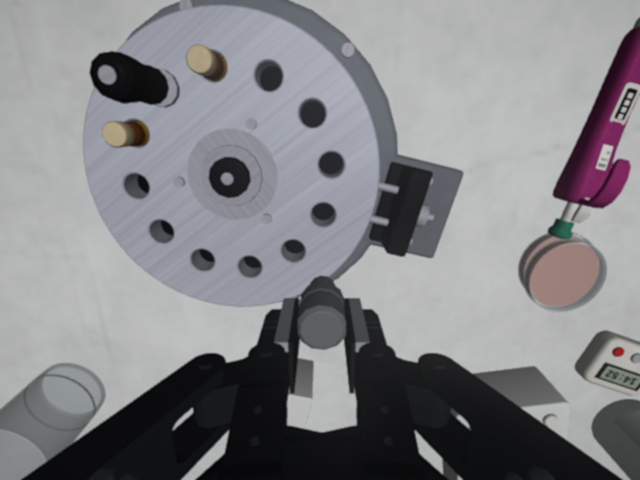

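The plug hangs upright in the grip, head top at about (322,328) and foot tip at about (322,278). The target well is at (323,214). I measure the plug in the hand with the same camera so calibration bias cancels.

```bash
python3 - <<'E'
from h import *
C=cal("wrist");p=cv2.imread("pics/w3.png");s=bot.state();print(s["ee_pos"])
f,cx,cy,R,t=C
def proj(P): q=R@np.array(P,float)+t; return np.round([f*q[0]/q[2]+cx,f*q[1]/q[2]+cy],1)
z0=151.1
for x in (602,604,606): print(x,"head top c",proj([x,222.3,z0+15.4]),"near/far",proj([x-11,222.3,z0+15.4]),proj([x+11,222.3,z0+15.4]),"foot c",proj([x,222.3,z0-28.7]),"foot front",proj([x-7,222.3,z0-28.7]))
g=cv2.cvtColor(p,6)
print(g[268:360:1,322].tolist()); print(g[328,290:356].tolist())
cv2.imwrite("pics/w3c.png",cv2.resize(p[180:370,260:390],None,fx=3,fy=3,interpolation=2))
E
```

```text
[606.0885323  222.05876756 151.11034634]
602 head top c [322.4 326.1] near/far [322.4 302.2] [322.5 349. ] foot c [322.2 281.4] foot front [322.2 269.2]
604 head top c [322.4 330.4] near/far [322.4 306.6] [322.5 353. ] foot c [322.2 284.9] foot front [322.2 272.8]
606 head top c [322.5 334.6] near/far [322.4 311. ] [322.5 357. ] foot c [322.2 288.3] foot front [322.2 276.3]
[152, 153, 156, 158, 160, 160, 153, 124, 79, 54, 54, 54, 55, 54, 53, 53, 54, 54, 55, 56, 63, 68, 65, 53, 51, 54, 54, 53, 53, 53, 53, 53, 53, 54, 54, 53, 57, 67, 81, 88, 90, 88, 92, 98, 102, 98, 94, 95, 95, 96, 95, 95, 95, 94, 95, 94, 95, 95, 95, 95, 94, 94, 95, 95, 94, 95, 94, 94, 95, 95, 95, 95, 94, 93, 95, 95, 93, 94, 94, 89, 92, 127, 168, 181, 179, 179, 179, 179, 180, 180, 181, 180]
[41, 25, 22, 22, 24, 20, 28, 45, 63, 70, 77, 88, 94, 94, 94, 96, 93, 94, 94, 95, 95, 95, 94, 95, 95, 94, 95, 94, 96, 95, 95, 94, 94, 95, 94, 94, 96, 95, 95, 96, 94, 95, 95, 95, 94, 96, 95, 95, 95, 95, 95, 96, 94, 90, 88, 75, 48, 29, 26, 30, 29, 29, 34, 51, 67, 72]
```

View pics/w3c.png

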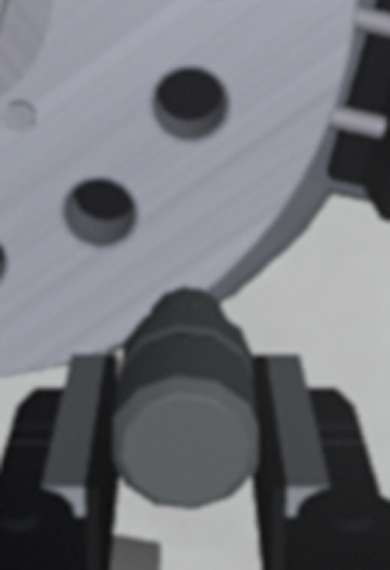

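>>> {"fn": "move_arm", "kwargs": {"targets": [[0.0235,0.0013,0,0,0,0,0.01],[0.0235,0.0013,0.025,0,0,0,0.01],[0.0235,0.0013,0.045,0,0,0,0.01],[0.0235,0.0013,0.054,0,0,0,0.01],[0.0235,0.0013,0.054,0,0,0,0.01],[0.0235,0.0013,0.054,0,0,0,0.01]]}}

```text
time_s: 11.8
ee_pos: [582.9, 224.1, 97.4]
orientation: [0.002, 3.14, 0.0]
wrist_force: [0.4, -0.2, -0.4]
width: 0.241
gripper_force: 24.9
```

```bash
python3 - <<'E'
from h import *
C=cal("wrist");p,d=bot.read_camera("wrist");s=bot.state();print(s["ee_pos"].round(1),s["time_s"],s["wrist_force"],s["width"])
f,cx,cy,R,t=C
def proj(P): q=R@np.array(P,float)+t; return np.round([f*q[0]/q[2]+cx,f*q[1]/q[2]+cy],1)
x,y,z0=s["ee_pos"]
for o in (-3,-1.5,0): print(o,"foot c",proj([x+o,y,z0-28.7]),"foot front",proj([x+o-7,y,z0-28.7]))
print("well c, front edge",proj([581,223.6,58]),proj([572.5,223.6,58]))
cv2.imwrite("pics/w4c.png",cv2.resize(np.clip(p[180:380,240:400]*1.3,0,255).astype(np.uint8)[...,::-1],None,fx=3,fy=3,interpolation=2))
E
```

```text
[583.1 224.4  97.9] 11.85 [ 0.61599144  0.35027422 -0.61297156] 0.24046448914577698
-3 foot c [322.3 284.1] foot front [322.3 272. ]
-1.5 foot c [322.3 286.7] foot front [322.3 274.6]
0 foot c [322.3 289.3] foot front [322.3 277.2]
well c, front edge [320.9 277. ] [320.8 262.9]
```

View pics/w4c.png

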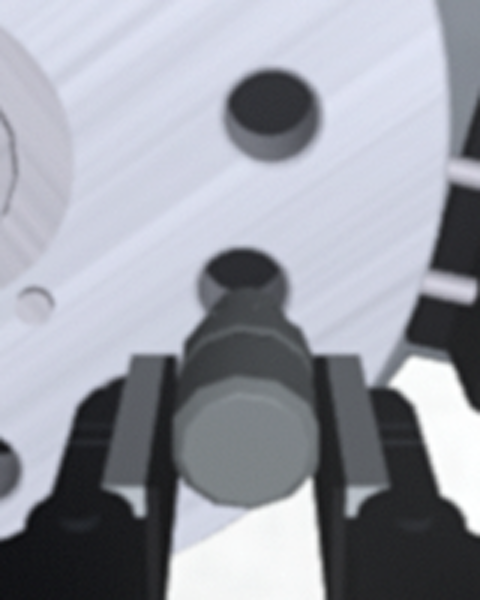

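The foot tip is about 1 mm to +y and +x of the well centre. I correct that and descend gently to feel the entry.

>>> {"fn": "move_arm", "kwargs": {"targets": [[0.0012,-0.0008,0.005,0,0,0,0.01],[0.0012,-0.0008,0.008,0,0,0,0.01],[0.0012,-0.0008,0.011,0,0,0,0.01],[0.0012,-0.0008,0.013,0,0,0,0.01],[0.0012,-0.0008,0.013,0,0,0,0.01]]}}

```text
time_s: 12.35
ee_pos: [581.1, 223.9, 82.8]
orientation: [-0.0, -3.141, 0.001]
wrist_force: [-0.0, 0.3, -0.8]
width: 0.243
gripper_force: 24.9
```

>>> {"fn": "move_arm", "kwargs": {"targets": [[0,0,0.004,0,0,0,0.01],[0,0,0.008,0,0,0,0.01],[0,0,0.0115,0,0,0,0.01],[0,0,0.0115,0,0,0,0.01]]}}

```text
time_s: 12.75
ee_pos: [581.2, 223.8, 71.1]
orientation: [-0.0, -3.141, 0.001]
wrist_force: [1.6, -0.3, -1.8]
width: 0.236
gripper_force: 24.8
```

>>> {"fn": "move_arm", "kwargs": {"targets": [[0,0,0.0015,0,0,0,0.01],[0,0,0.003,0,0,0,0.01],[0,0,0.003,0,0,0,0.01]]}}

```text
time_s: 13.05
ee_pos: [581.4, 223.9, 68.9]
orientation: [0.0, 3.141, -0.0]
wrist_force: [2.4, -0.6, 0.6]
width: 0.237
gripper_force: 24.9
```

Nearly home; I press a little further, 1 mm at a time.

>>> {"fn": "move_arm", "kwargs": {"targets": [[0,0,0.001,0,0,0,0.01],[0,0,0.0015,0,0,0,0.01],[0,0,0.0015,0,0,0,0.01]]}}

```text
time_s: 13.35
ee_pos: [581.6, 224.0, 68.7]
orientation: [0.0, 3.14, 0.0]
wrist_force: [-0.6, -1.8, 4.4]
width: 0.238
gripper_force: 25.4
```

>>> {"fn": "move_arm", "kwargs": {"targets": [[0,0,0.0005,0,0,0,0.01],[0,0,0.001,0,0,0,0.01],[0,0,0.001,0,0,0,0.01]]}}

```text
time_s: 13.65
ee_pos: [581.7, 224.0, 68.7]
orientation: [0.0, 3.139, 0.001]
wrist_force: [-2.3, -2.1, 8.4]
width: 0.241
gripper_force: 25.7
```

The plug stopped at exactly the computed home height with 8 N. Release and retreat.

>>> {"fn": "move_arm", "kwargs": {"targets": [[0,0,-0.001,0,0,0,0.024],[0,0,-0.001,0,0,0,0.03],[0,0,-0.001,0,0,0,0.04],[0,0,-0.001,0,0,0,0.04],[0,0,-0.03,0,0,0,0.04],[0,0,-0.07,0,0,0,0.04],[0,0,-0.11,0,0,0,0.04],[-0.025,0,-0.11,0,0,0,0.04],[-0.025,0,-0.11,0,0,0,0.04],[-0.025,0,-0.11,0,0,0,0.04]]}}

```text
time_s: 14.65
ee_pos: [605.9, 223.8, 175.1]
orientation: [-0.001, -3.139, 0.001]
wrist_force: [0.4, 0.7, 0.6]
width: 0.464
gripper_force: 0.0
```

```bash
python3 - <<'E'
from h import *
C=cal("wrist");p,d=bot.read_camera("wrist");s=bot.state();print(s["ee_pos"].round(1),s["time_s"])
W=cloud(C,d)
for lo,hi,z in((78,90,84),(110,122,116)):
    m=((W[...,2]>lo)&(W[...,2]<hi)&(d>0)&(np.hypot(W[...,0]-554,W[...,1]-163)<85)).astype(np.uint8)
    n,l,st,ce=cv2.connectedComponentsWithStats(m)
    for i in range(1,n):
        if st[i,4]>60: c=ray(C,*ce[i],z);print(z,st[i],c.round(1),np.median(W[l==i][:,2]),np.degrees(np.arctan2(c[1]-163,c[0]-554.6)).round(1))
print("turntable",np.median(W[...,2][(abs(W[...,2]-58)<4)&(d>0)]))
cv2.imwrite("pics/w5.png",p[...,::-1])
E
```

```text
[605.5 223.9 174.8] 14.7
84 [199  54  25  27 517] [489.9 157.5  84. ] 80.49854149479441 -175.1
84 [159  72  20  35 254] [503.1 132.   84. ] 82.50084928843032 -148.9
84 [123 123  25  23 447] [527.9 105.4  84. ] 80.51896293643047 -114.9
84 [307 198  31  31 753] [579.4 223.9  84. ] 82.24554771525393 67.8
116 [ 116   62   42   43 1322] [501.9 126.9 116. ] 113.8891788114346 -145.5
turntable 56.59245854597047
```

View pics/w5.png

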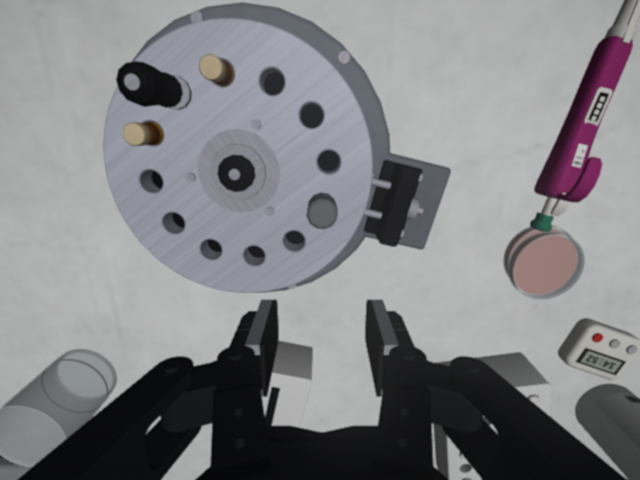

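The plug sits in the well at (322,210), its head 25.7 mm above the turntable, so it is home. The knob is still at about 215–216° and the arm is clear, so I hand in.

```bash
python3 -c "
from plant import bot
print(bot.finish_job())"
```

```text
the job is handed in; nothing more can be done
None
```

The job is handed in, with no verdict shown: the carousel stands with its tightest spot at the brake shoe (knob at about 216° in the world frame), and the plug is fully home in the well nearest the brake. The loose vial, bottle and beaker were not touched.

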